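# Seat a lens barrel in its V-block against the stop and hold it down

### The arm

A 6-joint arm with a two-finger parallel gripper is mounted at the origin on the work surface. World frame = base frame: x ahead of the robot, y to its left, z up, the work surface at z = 0. Lengths are in mm, angles in rad, forces in N, time in s.
With the tool pointing down it reaches from about 400 to 925 mm from the base axis. Payload 12.5 kg.
Tool frame: the origin (TCP) lies midway between the tips of the shut fingers; the grasp point (between the pads) lies 19 mm behind it; z points along the fingers, y is the line along which they close (so a half turn about z gives the same grasp; the last joint's range is limited). The gripper opens to 95 mm and grips with 3 to 60 N. Pads are 20 mm wide; open, the fingers measure 119 mm over their backs; the gripper's body (75 mm by 180 mm) begins 59 mm behind the grasp point.
Start: joints at [1.117, 0.491, 1.559, -0, 1.092, -0.106], TCP at [213.003, 587.602, 214.661] pointing down, gripper open.
Joint ranges: [-3.1, 3.1], [-0.84, 2.19], [0.05, 2.79], [-1.13, 4.28], [0.06, 2.93], [-2.69, 2.69]. Speed limits (rad/s): [2.22, 2.22, 2.79, 3.14, 3.14, 3.14].

### API

Orientations are given as [roll, pitch, yaw] about the fixed x, y, z axes, in that order (R = Rz(yaw) Ry(pitch) Rx(roll)).
In Python, from cell import env gives the robot as it stands.
- The arm moves only by the tool arm_command, never from a script. Its argument "targets" is a list of rows, each a list of 5 numbers: the shift along the tool's x, y, z in mm, then the turn about the tool's z in degrees, then the opening, from 0 (shut) to 1 (fully open). In form: [[tx, ty, tz, roll, fingers], ...]. A call has 1 to 5 rows; each row is the pose to reach, as a shift and turn from the pose commanded when the call began, along the tool's axes at that moment; what a row does not reach only later rows make up. A row lasts 1/10 s, in which the tool goes at most 50 mm and 8.59 degrees, less where a joint would pass 70% of its speed; a pose out of reach is approached as far as the arm can. A call with a gripper value outside its range is refused whole. The fingers move at their own pace and stop on an object; the grip force is fixed at half the most. Time passes only in rows, so rows that repeat a pose let the fingers close. It gives the time, the measured TCP pose, the force, the opening and the grip force at its end, in the units of the state.
- env.state(): the state, without advancing time (a new reading comes with each control period).
- env.read_camera(name): name is "scene" or "top" or "wrist"; returns a dict with "frame" (480x640x3 uint8, red, green, blue), "vertical_fov" (degrees; the focal length in pixels is half the picture's height over the tangent of half this angle, whatever the lens; pixels are square), "cx", "cy" (the principal point, pixels), "k1" (the pictures are not rectified: a ray, as slopes to the right and down, at radius r is drawn at 1 + k1 r^2 times it, then the intrinsics apply), "world_from_camera" (4x4, takes a point from camera to world coordinates); the wrist camera has in their place "hand_eye" (4x4, takes a point from camera to tool coordinates, whose origin is the TCP and whose axes are the flange's). Camera axes: x right, y down, z forward; pixel columns grow to the right and rows downward; lengths in mm; the calibration is good to about 2 mm. A picture is of the moment at which its call begins: read the wrist's pose just before it. There is no depth.
- env.job_done(): hands the job in; it is judged then, once.
The state is a dict: "t": time; "joints": joint angles; "qvel": joint speeds; "tau": joint torques, N m; "eef_pos": TCP position; "tcp_rot": TCP orientation; "ft_force": force on the tool from outside, world axes, zero at the start; "moment": the same for the moment, N m; "opening": opening from 0.0 (shut) to 1.0 (fully open); "grip_force": force on a finger pad.
Only numpy, scipy, OpenCV 4.12 (cv2) and the standard library are available. Lean on these libraries where they do the work, as an engineer would, in place of code of your own. Each camera call takes 0.05 s, during which the arm holds its last target. There are 200 camera calls.

### The job

Lift the lens barrel out of its plastic rest and lay it gently in the two-yoke V-block, along the V and a little short of the end stop (either end may face the stop). With the barrel lying in the V, slide it gently along until you feel it touch the stop, then press it straight down with about 10 to 15 N evenly, so that it bears firmly on both sides of the V, against the stop, and finish while still holding it pressed there: do not let go. Do not drop the barrel, and leave the bottle, vial, tin and screwdriver alone.

Things in the scene. Friction and masses are not known exactly. Their poses are not given: they have to be found in the camera images.
- barrel_mid (a point): Centre of the lens barrel, a plain aluminium tube with a glass window in each end and two dark rings round its middle: 36 mm in diameter, 130 mm long, 0.17 to 0.35 kg, rigid. The x axis runs along the barrel; y and z turn with it as it rolls. Both ends are alike. At the start it lies level in the rest, its centre 40 mm above the work surface.
- barrel: The lens barrel itself; origin on the tube's surface, 18 mm from the centre, half-way along (directly below the centre at the start). Axes as barrel_mid.
- rest: Fixed grey plastic storage rest, 120 x 64 mm, its origin under its centre on the work surface, x along the barrel. Two cross bars, 14 mm thick along x and 50 mm wide, centred 45 mm either side of the middle, carry the barrel 22 mm above the work surface; 6 mm lips (top at 28 mm) keep it from rolling. Between the bars is a free gap of 76 mm over a 6 mm base plate.
- vblock: Fixed metal V-block on the work surface; origin under the middle of its two yokes, x along the V towards the stop, z up. Base plate 12 x 76 mm, x = -70 to +100 mm. Yokes 18 mm long, 58 mm wide, 46 mm high, centred at x = -47 and +47 mm; the 76 mm gap between them is free for fingers. Each has a 90-degree V open upwards, its mouth 42 mm wide, of polished steel (friction about 0.2).
- v_seat (a point): Point on the V-block, 50 mm above its origin: a barrel seated in both Vs has its level axis through this point, along the V-block's x.
- v_left: The two cheeks (one on each yoke) forming the +y side of the V, as one part; its frame coincides with that of vblock.
- v_right: The two cheeks forming the -y side of the V, as one part; its frame coincides with that of vblock.
- stop: Fixed steel end stop beyond the +x yoke, its place along the V differs each time: 8 mm thick, 40 mm wide, top 46 mm above the work surface, with a low foot behind; polished (friction about 0.2). Origin at the bottom middle of the face that the barrel meets, 12 mm above the work surface; axes as vblock. The barrel's centre is at x = -65 mm in this frame when it touches.
- reagent: Amber bottle, 64 mm in diameter, 130 mm tall, upright, loose; origin under its centre. To be left alone.
- vial: Small clear vial, 24 mm in diameter, 42 mm tall, upright, loose; origin under its centre. To be left alone.
- tin: Steel tin, 56 mm in diameter, 45 mm tall, upright, loose; origin under its centre. To be left alone.
- driver: Screwdriver lying on the work surface, loose; x along it. To be left alone.

How it is judged (in metres and radians):
On the way, in this order (a step that is already met when the one before it is completed fails the run):
1. the barrel is lifted clear of its rest (height (world z) of barrel_mid above 0.065 m and contact force between barrel and rest below 0.05 N), for 0.1 s.
2. the barrel lies in the V, touching it, more than 3 mm short of the stop (z of barrel_mid in the frame of vblock between 0.0475 and 0.0525 m and y of barrel_mid in the frame of vblock between -0.003 and 0.003 m and angle between the x axis of barrel_mid and the x axis of vblock, either way round below 0.05 rad and (contact force between barrel and v_left above 0.1 N or contact force between barrel and v_right above 0.1 N) and x of barrel_mid in the frame of stop below -0.068 m), for 0.1 s.
3. lying in the V, the barrel is felt against the stop (more than 1 N) (z of barrel_mid in the frame of vblock between 0.0475 and 0.0525 m and y of barrel_mid in the frame of vblock between -0.003 and 0.003 m and angle between the x axis of barrel_mid and the x axis of vblock, either way round below 0.05 rad and contact force between barrel and stop above 1 N), for 0.05 s.
At the end, for the whole second after the job is handed in: The barrel lies still in the V, its centre within 2.5 mm of the seated height and 3 mm of the V's centre line, its axis within 0.05 rad of the V, its end within 2 mm of the stop, and the robot's fingers still hold it so that it presses on each side of the V with more than 3 N (z of barrel_mid in the frame of vblock between 0.0475 and 0.0525 m and y of barrel_mid in the frame of vblock between -0.003 and 0.003 m and angle between the x axis of barrel_mid and the x axis of vblock, either way round below 0.05 rad and x of barrel_mid in the frame of stop between -0.067 and -0.062 m and contact force between barrel and v_left above 3 N and contact force between barrel and v_right above 3 N and contact force between barrel and the fingers above 3 N and linear speed of barrel below 0.02 m/s); the arm keeps its last pose, push and grip.
It fails at once if the barrel is dropped or put down on the work surface (height (world z) of barrel_mid below 0.026 m).
It fails at once if the barrel is rammed into the V (over 50 N on one side) (contact force between barrel and v_left above 50 N or contact force between barrel and v_right above 50 N).
It fails at once if the barrel is rammed against the stop (over 40 N) (contact force between barrel and stop above 40 N).
It fails at once if a bystander is moved by more than 30 mm (distance of any of reagent, vial, tin, driver from where it was at the start of the episode above 0.03 m).
It also fails if it takes over 58 s, if anything falls off the work surface, if the arm or the gripper's body presses on something with over 40 N, if the wrist force passes 120 N, or if a joint passes its speed limit or range.

## Working session

There is one attempt and no reset: what is moved stays moved. The work goes in short steps, Python scripts to look and compute and a tool call to move; the robot and the scene stay as the last step left them, time stands still between calls to the robot, and variables do not carry over. Pictures are saved under pics/ and viewed, at most 10 in all, crops included, and the job is handed in when it is done.

Besides the shell and the picture viewer there is one more tool, called after ">>>" as name([rows], argument=value, ...), one row to a line, values as JSON. arm_command: Moves the arm, as the interface text tells. Its arguments: {"type":"object","properties":{"targets":{"type":"array","items":{"type":"array","items":{"type":"number"}}}},"required":["targets"]}

```bash
mkdir -p pics; cat > h.py <<'E'
import numpy as np, cv2
from cell import env
from scipy.spatial.transform import Rotation as R
def cam(n):
    s=env.state(); c=env.read_camera(n)
    f=240/np.tan(np.radians(c["vertical_fov"]/2))
    if n=="wrist":
        T=np.eye(4); T[:3,:3]=R.from_euler("xyz",s["tcp_rot"]).as_matrix(); T[:3,3]=s["eef_pos"]
        c["T"]=T@np.array(c["hand_eye"])
    else: c["T"]=np.array(c["world_from_camera"])
    c["K"]=np.array([[f,0,c["cx"]],[0,f,c["cy"]],[0,0,1.]])
    return c
def ray(c,uv):
    K=c["K"]; d=(np.array(uv,float)-K[:2,2])/K[0,0]; p=d.copy()
    for _ in range(30): p=d/(1+c["k1"]*(p@p))
    v=c["T"][:3,:3]@np.array([p[0],p[1],1]); return c["T"][:3,3],v
def on(c,uv,z):
    o,v=ray(c,uv); return o+v*(z-o[2])/v[2]
def proj(c,P):
    q=np.linalg.inv(c["T"])@np.append(P,1); p=q[:2]/q[2]; p=p*(1+c["k1"]*(p@p)); return c["K"][0,0]*p+c["K"][:2,2]
def save(c,n): cv2.imwrite("pics/"+n+".png",cv2.cvtColor(c["frame"],cv2.COLOR_RGB2BGR))
E
python3 - <<'E'
from h import *
for n in ["top","wrist"]:
    c=cam(n); save(c,n+"0"); print(n,c["vertical_fov"],c["k1"],c["T"].round(3).tolist())
print(env.state())
E
```

```text
top 52.43728499824903 -0.11299255761536978 [[-0.027, -0.991, 0.133, 480.27], [-1.0, 0.027, 0.004, 101.699], [-0.007, -0.132, -0.991, 1170.256], [0.0, 0.0, 0.0, 1.0]]
wrist 59.27498555644357 -0.08480076540051018 [[0.341, 0.91, 0.235, 147.584], [0.94, -0.33, -0.087, 612.655], [-0.001, 0.25, -0.968, 384.121], [0.0, 0.0, 0.0, 1.0]]
{'t': 0.1, 'joints': array([ 1.11738849e+00,  4.91476857e-01,  1.55935869e+00,  3.80518178e-06,
        1.09173032e+00, -1.05564535e-01]), 'qvel': array([-0.00100027,  0.00052002, -0.00187275,  0.00103378, -0.00035208,
        0.00133047]), 'tau': array([ 2.95050217e-03, -6.13623118e+01, -2.58605164e+01,  6.93787658e-02,
        4.70913586e-02, -7.29213502e-05]), 'eef_pos': array([212.90952523, 587.3959586 , 214.14439381]), 'tcp_rot': array([-3.14062522e+00, -1.05901855e-04,  2.79374755e+00]), 'ft_force': array([0.08836385, 0.83890135, 0.42765722]), 'moment': array([-0.00823022, -0.02638964, -0.00705709]), 'grip_force': 0.0, 'opening': 1.001158831133091}
```

View pics/top0.png

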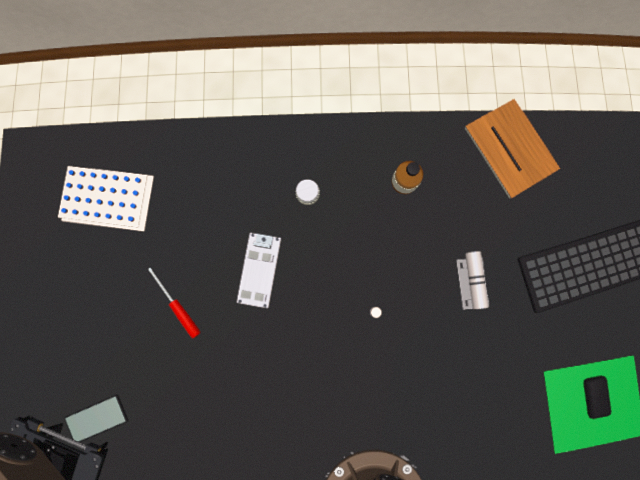

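View pics/wrist0.png

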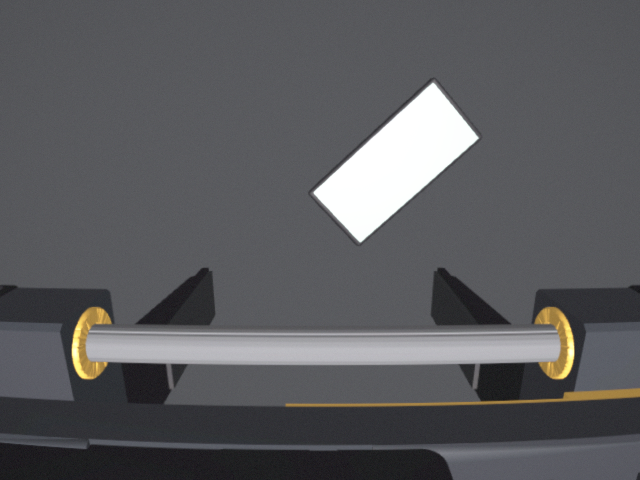

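The top picture shows the barrel on its rest at about (477,280). The V-block is at (259,270) with its stop end up at (264,240), the tin at (307,191), the bottle at (407,177), the vial at (376,312) and the driver at (175,305). The wrist view shows only a phone. I'll measure the barrel and V-block next.

```bash
python3 - <<'E'
from h import *
c=cam("top"); g=cv2.cvtColor(c["frame"],cv2.COLOR_RGB2GRAY)
a=cv2.resize(g[225:320,225:295],None,fx=6,fy=6,interpolation=cv2.INTER_CUBIC)
b=cv2.resize(g[240:320,445:500],None,fx=6,fy=6,interpolation=cv2.INTER_CUBIC)
h=max(a.shape[0],b.shape[0]); o=np.zeros((h,a.shape[1]+b.shape[1]),np.uint8)
o[:a.shape[0],:a.shape[1]]=a;o[:b.shape[0],a.shape[1]:]=b; cv2.imwrite("pics/crop1.png",o)
for nm,(u0,u1,v0,v1),z in [("vb",(225,295,225,320),46),("bar",(445,500,240,320),40)]:
    for th in (90,130,170,190,210):
        m=np.zeros_like(g); m[v0:v1,u0:u1]=(g[v0:v1,u0:u1]>th)*255
        cs=cv2.findContours(m,0,2)[0]; k=max(cs,key=cv2.contourArea); r=cv2.minAreaRect(k); bx=cv2.boxPoints(r)
        W=np.array([on(c,p,z)[:2] for p in bx]); e=np.linalg.norm(np.roll(W,-1,0)-W,axis=1)
        print(nm,th,np.round(r[0],1),W.mean(0).round(1),W.round(0).tolist(),e.round(1))
E
```

```text
vb 90 [258.4 269.8] [552.6 252.6] [[478.0, 306.0], [643.0, 274.0], [627.0, 198.0], [463.0, 232.0]] [167.8  77.2 167.2  76. ]
vb 130 [258.3 270. ] [552.2 252.7] [[479.0, 305.0], [641.0, 273.0], [625.0, 199.0], [464.0, 232.0]] [165.5  75.8 164.9  74.6]
vb 170 [258.4 270. ] [552.1 252.4] [[479.0, 304.0], [640.0, 273.0], [625.0, 200.0], [464.0, 233.0]] [164.7  73.7 164.   72.6]
vb 190 [258.3 270. ] [552.1 252.8] [[479.0, 304.0], [640.0, 273.0], [625.0, 202.0], [465.0, 233.0]] [164.   72.7 163.4  71.6]
vb 210 [258.2 269.7] [552.8 252.9] [[480.0, 303.0], [640.0, 272.0], [625.0, 202.0], [466.0, 234.0]] [162.2  71.7 161.6  70.6]
bar 90 [472.  280.3] [ 514.1 -244.1] [[579.0, -207.0], [585.0, -271.0], [449.0, -281.0], [444.0, -217.0]] [ 64.8 136.   64.1 135.3]
bar 130 [472.1 280.4] [ 513.8 -244.2] [[577.0, -208.0], [584.0, -269.0], [450.0, -280.0], [444.0, -219.0]] [ 61.9 133.7  61.2 133.2]
bar 170 [479.7 295.8] [ 477.2 -260. ] [[503.0, -242.0], [507.0, -273.0], [451.0, -278.0], [448.0, -248.0]] [30.8 56.  30.6 55.9]
bar 190 [480.1 295.9] [ 476.9 -260.9] [[503.0, -246.0], [506.0, -271.0], [450.0, -276.0], [448.0, -251.0]] [25.2 55.4 25.  55.3]
bar 210 [480.4 295.6] [ 477.5 -261.8] [[503.0, -250.0], [505.0, -269.0], [452.0, -274.0], [450.0, -255.0]] [19.3 53.7 19.2 53.6]
```

View pics/crop1.png

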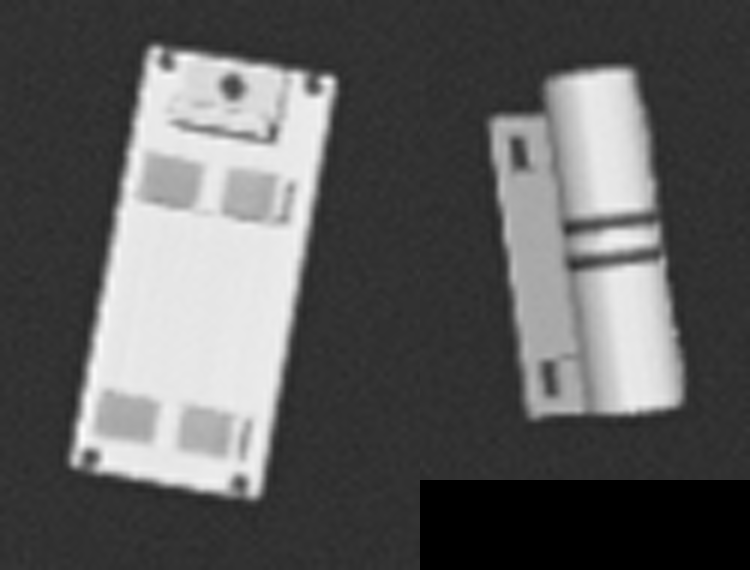

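The crop shows the V-block's base plate with its two yokes. The stop's front edge is near crop (222,125), i.e. full picture (262,246). The barrel's rings are centred at crop (614,239), i.e. full picture (477.3,279.8), and the barrel lies half over its rest.

```bash
python3 - <<'E'
from h import *
c=cam("top"); g=cv2.cvtColor(c["frame"],cv2.COLOR_RGB2GRAY)
m=np.zeros_like(g); m[225:320,225:295]=(g[225:320,225:295]>110)*255
k=max(cv2.findContours(m,0,2)[0],key=cv2.contourArea); bx=cv2.boxPoints(cv2.minAreaRect(k))
W=np.array([on(c,p,12)[:2] for p in bx]);print("vbase",W.mean(0),W.round(1).tolist())
d=W[1]-W[0]+W[2]-W[3]; y=np.degrees(np.arctan2(d[1],d[0])); print("yaw",y,"org",W.mean(0)-15*d/np.linalg.norm(d))
P=[on(c,p,40)[:2] for p in [(473.5,252.5),(477.3,279.8),(480.7,308)]]; print("barrel",P,np.degrees(np.arctan2(*(P[0]-P[2])[::-1])),np.linalg.norm(P[0]-P[2]))
for z in (12,46): print("stop",on(c,(262,246),z))
w=cam("wrist");print("hand_eye",np.array(w["hand_eye"]).round(2).tolist())
def loc(p,yaw):
    s=env.state();yw=s["tcp_rot"][2]; dx=np.array(p)-s["eef_pos"][:2]
    return [dx@[np.cos(yw),np.sin(yw)],dx@[np.sin(yw),-np.cos(yw)]],-(yaw-np.degrees(yw))
print(loc((600,245),169),loc((580,-250),184))
E
```

```text
vbase [554.82953188 257.29628629] [[478.5, 312.0], [647.2, 279.2], [630.7, 202.0], [462.9, 236.0]]
yaw -11.221740536224091 org [540.11631112 260.21538461]
barrel [array([ 578.7269715 , -251.53719354]), array([ 514.49619857, -256.53192241]), array([ 448.8624703, -260.677544 ])] 4.02605234583558 130.1857698761948
stop [611.06159417 247.74570399  12.        ]
stop [607.22227249 243.4585725   46.        ]
hand_eye [[-0.0, -0.97, -0.25, 70.03], [1.0, -0.0, -0.0, 1.31], [0.0, -0.25, 0.97, -170.07], [0.0, 0.0, 0.0, 1.0]]
([np.float64(-480.6212322165643), np.float64(-190.0891449756364)], np.float64(-8.927591610431023)) ([np.float64(-630.5307485806), np.float64(-662.2672225094212)], np.float64(-23.927591610431023))
```

>>> arm_command([
  [-45, -18, 0, -2, 1],
  [-90, -36, 0, -4, 1],
  [-135, -54, 0, -6, 1],
  [-180, -72, 0, -8, 1],
  [-225, -90, 0, -9, 1],
])

```text
t: 0.75
eef_pos: [395.0, 424.9, 214.7]
tcp_rot: [3.141, 0.0, 2.952]
ft_force: [0.4, -0.1, 1.1]
opening: 1.0
grip_force: 0.0
```

```bash
cat >> h.py <<'E'
def go(p,yaw,z=None):
    s=env.state();yw=s["tcp_rot"][2]; dx=np.array(p)-s["eef_pos"][:2]
    t=(yaw-np.degrees(yw)+180)%360-180
    print("at",s["eef_pos"].round(2),np.degrees(s["tcp_rot"]).round(2),"t",s["t"],"ft",np.round(s["ft_force"],2),"mv",np.round([dx@[np.cos(yw),np.sin(yw)],dx@[np.sin(yw),-np.cos(yw)],0 if z is None else s["eef_pos"][2]-z,-t],2))
E
python3 -c "from h import *; go((600,245),168.8)"
```

```text
at [395.02 424.85 214.72] [1.7999e+02 1.0000e-02 1.6916e+02] t 0.75 ft [ 0.39 -0.14  1.09] mv [-235.15 -138.09    0.      0.36]
```

>>> arm_command([
  [-42, -25, 0, 0, 1],
  [-84, -50, 0, 0, 1],
  [-126, -75, 0, 0, 1],
  [-168, -100, 0, 0, 1],
  [-210, -125, 0, 0, 1],
])

```text
t: 1.25
eef_pos: [577.6, 262.1, 214.7]
tcp_rot: [3.141, 0.0, 2.951]
ft_force: [0.6, 1.5, 0.7]
opening: 1.0
grip_force: 0.0
```

>>> arm_command([
  [-25, -13, 0, 0, 1],
  [-25, -13, 0, 0, 1],
  [-25, -13, 0, 0, 1],
])

```text
t: 1.55
eef_pos: [598.3, 245.9, 214.2]
tcp_rot: [-3.141, -0.001, 2.95]
ft_force: [-0.1, -0.1, 0.4]
opening: 0.999
grip_force: 0.0
```

```bash
python3 - <<'E'
from h import *
c=cam("wrist");save(c,"wv");go((600,245),168.8)
E
```

```text
at [597.81 246.63 214.45] [-1.8000e+02 -4.0000e-02  1.6907e+02] t 1.6 ft [ 0.34 -0.93  0.36] mv [-2.46 -1.18  0.    0.27]
```

View pics/wv.png

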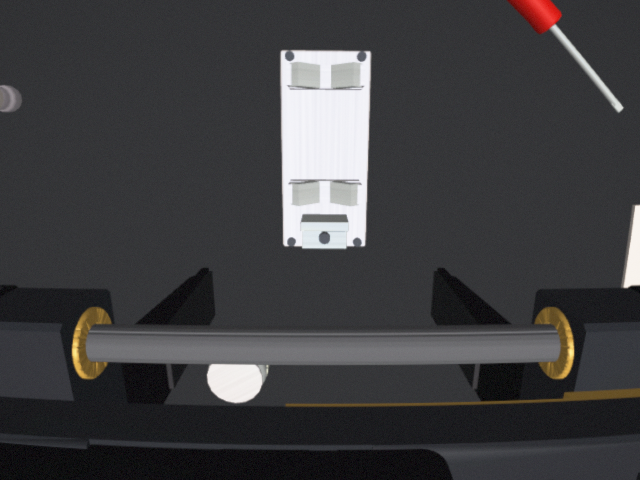

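The wrist picture shows the V-block squarely from above. The base plate corners are at (281,51), (370,51), (366,247) and (283,247). The yokes are at rows 62-90 and 180-207, and the stop face is the darker band at rows 215-222, columns 301-348.

```bash
python3 - <<'E'
from h import *
c=cam("wrist"); g=cv2.cvtColor(c["frame"],cv2.COLOR_RGB2GRAY)
m=np.zeros_like(g); m[30:260,250:400]=(g[30:260,250:400]>100)*255
k=max(cv2.findContours(m,0,2)[0],key=cv2.contourArea)
k=cv2.approxPolyDP(cv2.convexHull(k),6,True)[:,0]
W=np.array([on(c,p,12)[:2] for p in k]);print(k.tolist(),W.round(1).tolist())
L=sorted(range(len(W)),key=lambda i:k[i][1]); top=W[L[:2]];bot=W[L[-2:]]
d=bot.mean(0)-top.mean(0);n=np.linalg.norm(d);d/=n;y=np.degrees(np.arctan2(d[1],d[0]))
o=(top.mean(0)+bot.mean(0))/2-15*d; print("len",n,"yaw",y,"org",o)
print([ (r,int(g[r,310:340].mean())) for r in range(170,255)][:85])
for r in (213,215,218,221,222,223):
  for z in (12,46): print(r,z,((on(c,(324.5,r),z)[:2]-o)@d).round(1),end="; ")
print()
print("yoke x",[((on(c,(310,r),46)[:2]-o)@d).round(1) for r in (63,90,180,207)])
go((580,-250),184)
E
```

```text
[[369, 52], [364, 245], [283, 246], [280, 51]] [[476.9, 310.5], [640.8, 278.2], [627.6, 204.9], [462.1, 237.8]]
len 167.92703088989825 yaw -11.208184900787154 org [537.13738545 260.77391219]
[(170, 241), (171, 241), (172, 241), (173, 241), (174, 241), (175, 241), (176, 241), (177, 241), (178, 240), (179, 225), (180, 164), (181, 150), (182, 169), (183, 194), (184, 207), (185, 209), (186, 209), (187, 208), (188, 207), (189, 205), (190, 205), (191, 206), (192, 207), (193, 207), (194, 207), (195, 208), (196, 209), (197, 209), (198, 210), (199, 211), (200, 211), (201, 211), (202, 212), (203, 217), (204, 230), (205, 240), (206, 242), (207, 242), (208, 242), (209, 242), (210, 242), (211, 242), (212, 242), (213, 240), (214, 202), (215, 131), (216, 103), (217, 101), (218, 102), (219, 102), (220, 102), (221, 104), (222, 131), (223, 206), (224, 227), (225, 229), (226, 229), (227, 229), (228, 231), (229, 231), (230, 231), (231, 219), (232, 210), (233, 194), (234, 185), (235, 181), (236, 179), (237, 178), (238, 181), (239, 181), (240, 182), (241, 185), (242, 190), (243, 196), (244, 211), (245, 226), (246, 232), (247, 232), (248, 223), (249, 132), (250, 64), (251, 54), (252, 54), (253, 54), (254, 54)]
213 12 68.5; 213 46 61.6; 215 12 70.4; 215 46 63.3; 218 12 73.1; 218 46 65.8; 221 12 75.9; 221 46 68.3; 222 12 76.8; 222 46 69.1; 223 12 77.8; 223 46 70.0; 
yoke x [np.float64(-54.8), np.float64(-34.9), np.float64(34.6), np.float64(56.7)]
at [597.58 247.02 214.6 ] [ 1.8000e+02 -3.0000e-02  1.6912e+02] t 1.65 ft [-0.12  1.11 -0.41] mv [ -76.56 -491.4     0.    -14.88]
```

>>> arm_command([
  [-7, -48, 0, -1, 1],
  [-14, -96, 0, -3, 1],
  [-21, -144, 0, -5, 1],
  [-28, -192, 0, -7, 1],
  [-35, -240, 0, -8, 1],
])

```text
t: 2.15
eef_pos: [586.5, 3.6, 215.0]
tcp_rot: [3.141, 0.0, 3.094]
ft_force: [1.1, 0.2, 0.1]
opening: 0.998
grip_force: 0.0
```

```bash
python3 -c "from h import *; go((577,-252),184)"
```

```text
at [586.48   3.61 215.05] [1.7999e+02 3.0000e-02 1.7727e+02] t 2.15 ft [1.11 0.16 0.12] mv [  -2.7  -255.77    0.     -6.73]
```

>>> arm_command([
  [0, -48, 0, -1, 1],
  [-1, -96, 0, -3, 1],
  [-2, -144, 0, -5, 1],
  [-3, -192, 0, -7, 1],
  [-3, -240, 0, -7, 1],
])

```text
t: 2.65
eef_pos: [577.9, -236.3, 215.0]
tcp_rot: [-3.142, 0.001, -3.067]
ft_force: [1.1, 0.7, 0.1]
opening: 1.002
grip_force: 0.0
```

>>> arm_command([
  [0, -13, 0, 0, 1],
  [0, -13, 0, 0, 1],
  [0, -13, 0, 0, 1],
])

```text
t: 2.95
eef_pos: [579.1, -247.1, 214.6]
tcp_rot: [3.141, -0.0, -3.07]
ft_force: [0.2, 0.1, -0.7]
opening: 0.998
grip_force: 0.0
```

```bash
python3 - <<'E'
from h import *
c=cam("wrist");save(c,"wb");go((514,-256),184)
g=cv2.cvtColor(c["frame"],cv2.COLOR_RGB2GRAY); print(proj(c,np.array([514.5,-256.5,40])))
for r in (60,90,120,150,180,210,240):
    for th in (120,):
        x=np.flatnonzero(g[r,200:460]>th)+200; print(r,x.min() if len(x) else 0,x.max() if len(x) else 0)
E
```

```text
at [ 579.14 -246.75  214.73] [ 179.97   -0.   -175.83] t 3.0 ft [-0.23  0.56 -0.75] mv [65.64 -4.49  0.    0.17]
[315.24528077 131.8882353 ]
60 281 356
90 282 356
120 282 356
150 283 356
180 284 355
210 298 341
240 0 0
```

View pics/wb.png

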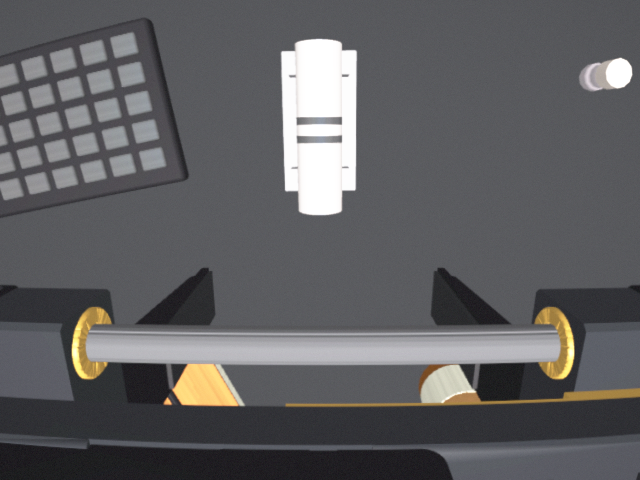

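The wrist picture shows the barrel from (297..341, 42) to (299..342, 212). Its rings are at rows 121 and 139, centred at about (319.5,130). It looks well aligned with the tool's x axis. The bottle and board are at the bottom, clear of it.

```bash
python3 - <<'E'
from h import *
c=cam("wrist"); hsv=cv2.cvtColor(c["frame"],cv2.COLOR_RGB2HSV); g=hsv[:,:,2]
dark=[r for r in range(100,160) if g[r,305:335].mean()<170]; print(dark)
rm=np.mean(dark)
def mid(r):
    e=[]
    seg=np.abs(np.diff(cv2.GaussianBlur(g,(1,3),0)[r,286:353].astype(int))); return seg
for r in (46,121,139,203): print(r,g[r,290:350].tolist())
P=on(c,(319.5,rm),58); print(rm,P,on(c,(319.5,rm),40)); go(P[:2],184.0,21)
E
```

```text
[118, 119, 120, 121, 122, 123, 137, 138, 139, 140, 141]
46 [94, 92, 90, 97, 152, 217, 238, 247, 251, 253, 254, 254, 255, 255, 255, 255, 255, 255, 255, 255, 255, 255, 255, 255, 255, 255, 255, 255, 255, 255, 255, 255, 255, 255, 255, 255, 255, 255, 255, 255, 255, 255, 255, 255, 255, 254, 254, 253, 252, 249, 237, 179, 107, 96, 94, 96, 92, 92, 94, 93]
121 [253, 253, 253, 253, 252, 242, 167, 107, 108, 115, 117, 123, 124, 123, 128, 132, 140, 142, 145, 147, 149, 149, 151, 155, 154, 157, 158, 164, 166, 165, 168, 165, 164, 163, 162, 158, 151, 150, 148, 147, 145, 138, 138, 131, 130, 127, 126, 123, 121, 111, 106, 148, 252, 253, 253, 253, 253, 253, 253, 253]
139 [253, 253, 253, 253, 253, 252, 192, 110, 105, 110, 115, 121, 123, 123, 129, 133, 136, 142, 145, 148, 147, 150, 150, 153, 155, 155, 158, 162, 166, 169, 168, 166, 163, 163, 162, 157, 153, 151, 150, 148, 145, 138, 137, 131, 135, 129, 126, 123, 120, 113, 105, 142, 251, 253, 253, 253, 253, 254, 253, 253]
203 [95, 95, 95, 95, 97, 98, 97, 115, 212, 237, 246, 251, 253, 254, 254, 255, 255, 255, 255, 255, 255, 255, 255, 255, 255, 255, 255, 255, 255, 255, 255, 255, 255, 255, 255, 255, 255, 255, 255, 255, 255, 255, 255, 255, 255, 255, 254, 254, 253, 251, 243, 176, 108, 98, 96, 96, 96, 98, 97, 98]
128.9090909090909 [ 511.90828728 -252.90905982   58.        ] [ 512.02707461 -253.02731962   40.        ]
at [ 579.24 -246.74  214.79] [ 179.98    0.   -175.81] t 3.05 ft [ 0.51  0.67 -0.13] mv [ 6.7600e+01 -1.2300e+00  1.9379e+02  1.9000e-01]
```

>>> arm_command([
  [35, -1, 25, 0, 1],
  [66, -2, 60, 0, 1],
  [66, -2, 105, 0, 1],
  [66, -2, 125, 0, 1],
  [66, -2, 125, 0, 1],
])

```text
t: 3.55
eef_pos: [512.5, -253.5, 87.5]
tcp_rot: [3.139, -0.003, -3.069]
ft_force: [0.1, 0.4, 0.3]
opening: 0.997
grip_force: 0.0
```

```bash
python3 - <<'E'
from h import *
c=cam("wrist");save(c,"wb2");go((512,-253.5),184,21); print(c["cx"],c["cy"])
s=env.state();M=R.from_euler("xyz",s["tcp_rot"]).as_matrix()
for y in (-47.5,0,47.5): print(y,proj(c,s["eef_pos"]+M@[0,y,0]),proj(c,s["eef_pos"]+M@[10,y,0]))
print(proj(c,np.array([512,-253,40])))
g=cv2.cvtColor(c["frame"],cv2.COLOR_RGB2GRAY)
for r in (20,60,100,150,200,250): 
    x=np.flatnonzero(g[r,230:410]>200)+230; print(r,x.min() if len(x) else 0,x.max() if len(x) else 0)
E
```

```text
at [ 513.34 -254.18   89.26] [ 1.7993e+02 -8.0000e-02 -1.7584e+02] t 3.6 ft [ 0.11 -0.16  0.64] mv [ 1.29  0.78 68.26  0.16]
322.6082842397804 234.68604100721853
-47.5 [208.39256162 294.90209616] [206.69039397 273.0055163 ]
0 [318.49047391 295.20016612] [318.42175359 273.17638317]
47.5 [428.66769507 294.78647824] [430.23647828 272.8822906 ]
[321.47111055 257.92641461]
20 0 0
60 0 0
100 0 0
150 266 372
200 268 371
250 270 370
```

View pics/wb2.png

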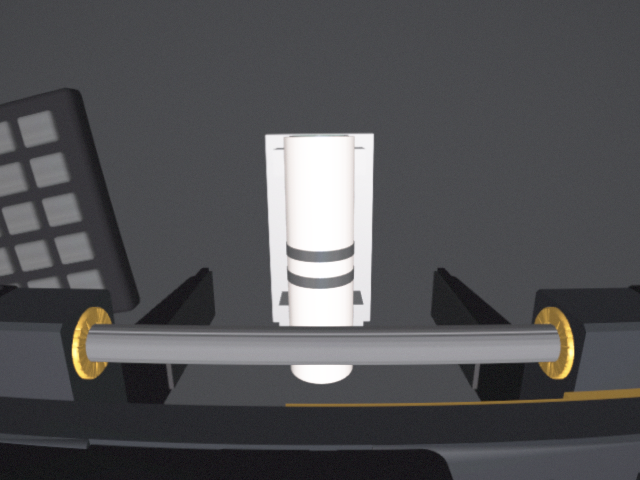

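The picture shows the rings at rows 252 and 273, with the barrel centred at column 320.5. The finger tips are at columns 213 and 433 (middle 323), so the barrel lies about 1.3 mm to −y of the grasp plane and about 1 mm to −x. This agrees with the top camera's estimate. Going down to grasp.

>>> arm_command([
  [-1, -1.3, 30, 0, 1],
  [-1, -1.3, 55, 0, 1],
  [-1, -1.3, 67, 0, 1],
  [-1, -1.3, 67, 0, 1],
  [-1, -1.3, 67, 0, 1],
])

```text
t: 4.1
eef_pos: [515.1, -256.8, 23.9]
tcp_rot: [-3.141, 0.001, -3.07]
ft_force: [0.3, -0.1, -0.3]
opening: 1.0
grip_force: 0.0
```

>>> arm_command([
  [0, 0, 0, 0, 0.6],
  [0, 0, 0, 0, 0.5],
  [0, 0, 0, 0, 0.45],
  [0, 0, 0, 0, 0.43],
  [0, 0, 0, 0, 0.42],
])

```text
t: 4.6
eef_pos: [514.4, -256.8, 22.7]
tcp_rot: [-3.142, 0.0, -3.07]
ft_force: [0.4, 1.2, 0.1]
opening: 0.637
grip_force: 0.0
```

>>> arm_command([
  [0, 0, 1.5, 0, 0.42],
  [0, 0, 1.5, 0, 0.42],
  [0, 0, 1.5, 0, 0.42],
  [0, 0, 1.5, 0, 0.41],
  [0, 0, 1.5, 0, 0.4],
])

```text
t: 5.1
eef_pos: [514.3, -256.6, 21.1]
tcp_rot: [3.141, -0.0, -3.071]
ft_force: [-0.4, 1.3, 1.4]
opening: 0.401
grip_force: 1.1
```

>>> arm_command([
  [0, 0, 0, 0, 0.39],
  [0, 0, 0, 0, 0.37],
  [0, 0, 0, 0, 0.34],
  [0, 0, 0, 0, 0.2],
  [0, 0, 0, 0, 0],
])

```text
t: 5.6
eef_pos: [514.2, -255.8, 21.2]
tcp_rot: [3.14, -0.001, -3.07]
ft_force: [1.0, 7.1, 3.6]
opening: 0.368
grip_force: 30.0
```

>>> arm_command([
  [0, 0, 0, 0, 0],
  [0, 0, 0, 0, 0],
  [0, 0, 0, 0, 0],
])

```text
t: 5.9
eef_pos: [514.2, -255.8, 21.2]
tcp_rot: [3.14, -0.0, -3.07]
ft_force: [2.0, 6.8, 3.8]
opening: 0.373
grip_force: 30.0
```

>>> arm_command([
  [0, 0.8, -3, 0, 0],
  [0, 0.8, -15, 0, 0],
  [0, 0.8, -35, 0, 0],
  [0, 0.8, -60, 0, 0],
  [0, 0.8, -90, 0, 0],
])

```text
t: 6.4
eef_pos: [513.9, -255.9, 112.1]
tcp_rot: [3.141, -0.001, -3.071]
ft_force: [-0.1, 0.3, -3.4]
opening: 0.373
grip_force: 30.0
```

>>> arm_command([
  [0, 0, -30, 0, 0],
  [0, 0, -50, 0, 0],
  [0, 0, -50, 0, 0],
  [0, 0, -50, 0, 0],
])

```text
t: 6.8
eef_pos: [514.0, -255.9, 161.0]
tcp_rot: [-3.141, 0.0, -3.071]
ft_force: [-0.0, 0.8, -3.9]
opening: 0.369
grip_force: 30.0
```

```bash
python3 - <<'E'
from h import *
c=cam("wrist");save(c,"wl")
s=env.state();M=R.from_euler("xyz",s["tcp_rot"]).as_matrix()
print(proj(c,s["eef_pos"]+M@[0,0,-19]), s["opening"])
go((531,262),168.8,160); go((560,0),175,160)
E
```

```text
[320.40785551 309.16005547] 0.37712972761157754
at [ 513.81 -255.73  160.29] [ 1.7996e+02 -5.0000e-02 -1.7593e+02] t 6.85 ft [ 0.29  0.12 -3.88] mv [-5.3880e+01  5.1521e+02  2.9000e-01  1.5270e+01]
at [ 513.81 -255.73  160.29] [ 1.7996e+02 -5.0000e-02 -1.7593e+02] t 6.85 ft [ 0.29  0.12 -3.88] mv [-64.22 251.81   0.29   9.07]
```

View pics/wl.png

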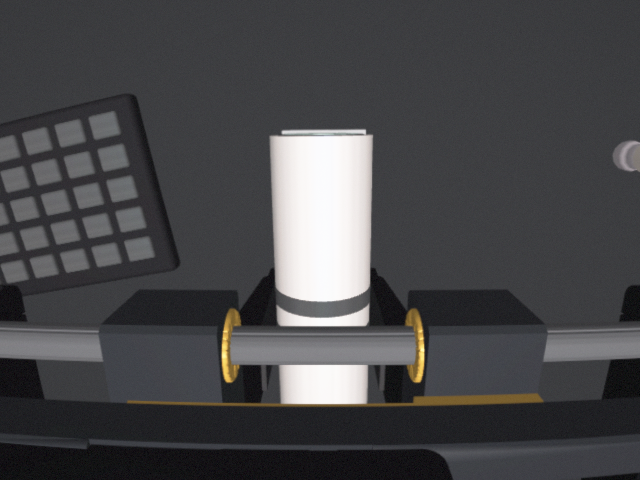

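The barrel is held centrally between the pads, with its upper ring at row 302, and it lies level and aligned. Carrying it over now.

>>> arm_command([
  [-8, 40, 0, 2, 0],
  [-20, 85, 0, 3, 0],
  [-34, 130, 0, 5, 0],
  [-46, 175, 0, 7, 0],
  [-56, 215, 0, 8, 0],
])

```text
t: 7.35
eef_pos: [554.5, -35.4, 159.6]
tcp_rot: [3.141, -0.002, 3.072]
ft_force: [0.8, 0.1, -3.1]
opening: 0.373
grip_force: 30.0
```

```bash
python3 -c "from h import *; go((532.8,260.9),168.8,100)"
```

```text
at [554.48 -35.36 159.64] [ 1.7998e+02 -1.4000e-01  1.7601e+02] t 7.35 ft [ 0.84  0.05 -3.15] mv [ 42.27 294.03  59.64   7.21]
```

>>> arm_command([
  [5, 45, 0, 1, 0],
  [12, 90, 0, 3, 0],
  [20, 135, 0, 5, 0],
  [27, 180, 0, 6, 0],
  [34, 225, 0, 7, 0],
])

```text
t: 7.85
eef_pos: [535.4, 190.9, 159.6]
tcp_rot: [-3.141, -0.002, 2.95]
ft_force: [1.4, -0.3, -2.4]
opening: 0.371
grip_force: 30.0
```

>>> arm_command([
  [10, 35, 0, 0, 0],
  [17, 60, 0, 0, 0],
  [17, 65, 20, 0, 0],
  [17, 65, 30, 0, 0],
  [17, 65, 30, 0, 0],
])

```text
t: 8.35
eef_pos: [530.9, 255.6, 128.7]
tcp_rot: [-3.139, -0.004, 2.951]
ft_force: [0.2, 0.8, -3.5]
opening: 0.373
grip_force: 30.0
```

```bash
python3 - <<'E'
from h import *
go((532.8,260.9),168.8,31)
c=cam("wrist");save(c,"wp")
E
```

```text
at [530.9  255.64 128.67] [-179.86   -0.23  169.07] t 8.35 ft [ 0.2   0.8  -3.49] mv [-0.87  5.52 97.67  0.27]
```

View pics/wp.png

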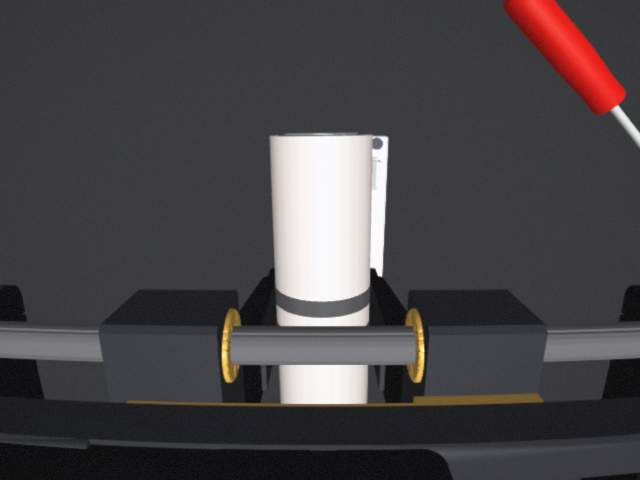

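The picture shows the barrel at columns 271–372 and the base plate showing only on the right, out to about column 387. The V lies about 5 mm further to +y, as computed.

>>> arm_command([
  [-1, 5.5, 0, 0.3, 0],
  [-1, 5.5, 15, 0.3, 0],
  [-1, 5.5, 20, 0.3, 0],
  [-1, 5.5, 20, 0.3, 0],
])

```text
t: 8.8
eef_pos: [534.0, 261.2, 111.0]
tcp_rot: [-3.141, -0.001, 2.945]
ft_force: [0.9, -0.1, -2.6]
opening: 0.375
grip_force: 30.0
```

```bash
python3 - <<'E'
from h import *
go((532.8,260.9),168.8,31)
c=cam("wrist"); g=cv2.cvtColor(c["frame"],cv2.COLOR_RGB2GRAY)
cv2.imwrite("pics/wq.png",cv2.resize(c["frame"][110:300,240:400,::-1],None,fx=3,fy=3))
E
```

```text
at [534.03 261.24 110.95] [-1.7998e+02 -4.0000e-02  1.6874e+02] t 8.8 ft [ 0.9  -0.06 -2.59] mv [ 1.140e+00 -5.700e-01  7.995e+01 -6.000e-02]
```

View pics/wq.png

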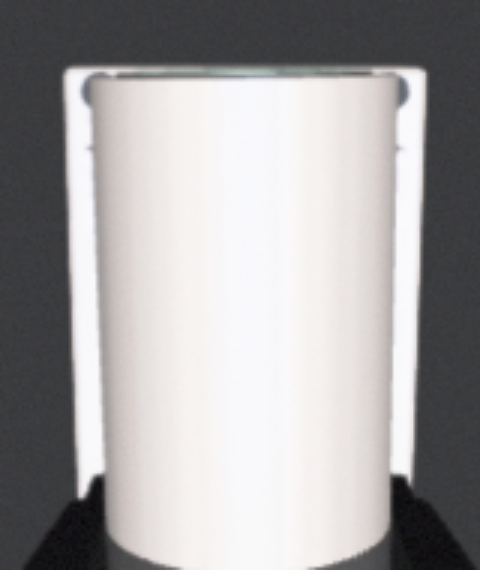

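The crop shows the base plate nearly symmetric about the barrel: plate columns 66–427, barrel 93–394. That leaves about 0.4 mm and 0.5° to correct.

>>> arm_command([
  [1, -0.4, 30, 0.5, 0],
  [1, -0.4, 60, 0.5, 0],
  [1, -0.4, 73, 0.5, 0],
  [1, -0.4, 73, 0.5, 0],
  [1, -0.4, 73, 0.5, 0],
])

```text
t: 9.35
eef_pos: [533.6, 261.6, 39.2]
tcp_rot: [3.141, 0.001, 2.937]
ft_force: [0.0, 0.5, -3.5]
opening: 0.369
grip_force: 30.0
```

```bash
python3 -c "from h import *; go((532.8,260.9),168.8,31);print(env.state()['moment'])"
```

```text
at [533.62 261.57  39.16] [1.7996e+02 6.0000e-02 1.6827e+02] t 9.35 ft [ 0.04  0.52 -3.46] mv [ 0.67 -0.82  8.16 -0.53]
[ 0.01091339 -0.04594423 -0.02264724]
```

>>> arm_command([
  [0, -0.3, 1.5, 0, 0],
  [0, -0.3, 3, 0, 0],
  [0, -0.3, 4, 0, 0],
  [0, -0.3, 5, 0, 0],
  [0, -0.3, 5, 0, 0],
])

```text
t: 9.85
eef_pos: [532.9, 261.1, 33.2]
tcp_rot: [3.141, 0.0, 2.937]
ft_force: [-0.7, 0.1, -2.9]
opening: 0.371
grip_force: 30.0
```

>>> arm_command([
  [0, 0, 0.7, 0, 0],
  [0, 0, 1.4, 0, 0],
  [0, 0, 2, 0, 0],
  [0, 0, 2, 0, 0],
])

```text
t: 10.25
eef_pos: [533.0, 260.8, 31.5]
tcp_rot: [-3.142, 0.0, 2.937]
ft_force: [-1.2, -3.9, 4.0]
opening: 0.374
grip_force: 30.0
```

```bash
python3 -c "
from h import *; go((532.8,260.9),168.8,31);s=env.state();yw=s['tcp_rot'][2];f=s['ft_force'];print(s['moment'],'tool xy force',f[:2]@[np.cos(yw),np.sin(yw)],f[:2]@[np.sin(yw),-np.cos(yw)])"
```

```text
at [532.98 260.85  31.53] [-1.8000e+02  1.0000e-02  1.6827e+02] t 10.25 ft [-1.25 -3.87  3.95] mv [ 0.19  0.01  0.53 -0.53]
[-0.59652595  0.17460024  0.02803816] tool xy force 0.43405175800267043 -4.039268555105643
```

>>> arm_command([
  [0, -0.4, -0.2, 0, 0],
  [0, -0.4, -0.2, 0, 0],
  [0, -0.4, -0.2, 0, 0],
])

```text
t: 10.55
eef_pos: [532.9, 260.7, 31.4]
tcp_rot: [3.141, 0.0, 2.937]
ft_force: [-0.7, -2.2, 1.8]
opening: 0.375
grip_force: 30.0
```

>>> arm_command([
  [-1, 0, 0, 0, 0],
  [-2, 0, 0, 0, 0],
  [-3, 0, 0, 0, 0],
  [-4, 0, 0, 0, 0],
  [-5, 0, 0, 0, 0],
])

```text
t: 11.05
eef_pos: [537.7, 259.6, 31.3]
tcp_rot: [-3.141, -0.0, 2.937]
ft_force: [-1.7, -1.8, 0.5]
opening: 0.375
grip_force: 30.0
```

```bash
cat > f.py <<'E'
from h import *
s=env.state();yw=s['tcp_rot'][2];f=s['ft_force'];d=np.array([np.cos(np.radians(-11.2)),np.sin(np.radians(-11.2))])
print(s['t'],s['eef_pos'].round(2),np.degrees(yw).round(2),'V x,y',((s['eef_pos'][:2]-[539.7,259.5])@d).round(2),'ft',f.round(2),'mom',s['moment'].round(2),'tool xy',f[:2]@[np.cos(yw),np.sin(yw)],f[:2]@[np.sin(yw),-np.cos(yw)])
E
python3 f.py
```

```text
11.05 [537.71 259.59  31.26] 168.27 V x,y -1.97 ft [-1.7  -1.78  0.5 ] mom [-0.34  0.45 -0.09] tool xy 1.2999796096513119 -2.0856051657237415
```

>>> arm_command([
  [-1, -0.2, 0.2, 0, 0],
  [-2, -0.2, 0.2, 0, 0],
  [-3, -0.2, 0.2, 0, 0],
  [-4, -0.2, 0.2, 0, 0],
  [-4, -0.2, 0.2, 0, 0],
])

```text
t: 11.55
eef_pos: [541.9, 258.7, 31.2]
tcp_rot: [3.141, 0.0, 2.937]
ft_force: [-1.8, -0.1, 2.1]
opening: 0.369
grip_force: 30.0
```

```bash
python3 f.py
```

```text
11.55 [541.87 258.72  31.23] 168.27 V x,y 2.28 ft [-1.83 -0.09  2.1 ] mom [-0.08  0.34 -0.12] tool xy 1.7701744669250468 -0.46212598535245225
```

>>> arm_command([
  [-0.7, 0, 0, 0, 0],
  [-1.4, 0, 0, 0, 0],
  [-2, 0, 0, 0, 0],
  [-2, 0, 0, 0, 0],
])

```text
t: 11.95
eef_pos: [543.2, 258.4, 31.2]
tcp_rot: [-3.142, -0.001, 2.937]
ft_force: [-6.4, 1.2, 4.6]
opening: 0.374
grip_force: 30.0
```

>>> arm_command([
  [-0.5, 0, 0, 0, 0],
  [-1, 0, 0, 0, 0],
  [-1, 0, 0, 0, 0],
])

```text
t: 12.25
eef_pos: [543.2, 258.4, 31.2]
tcp_rot: [-3.141, -0.003, 2.937]
ft_force: [-10.6, 3.9, 7.7]
opening: 0.37
grip_force: 30.0
```

```bash
python3 f.py
```

```text
12.25 [543.19 258.43  31.2 ] 168.28 V x,y 3.64 ft [-10.6    3.87   7.68] mom [ 0.66  1.74 -0.17] tool xy 11.168378501348213 1.6329852735963521
```

Stop felt at 11 N and the barrel has ceased moving. I'll ease the push a little and press down.

>>> arm_command([
  [0.3, 0.1, 0.3, 0, 0],
  [0.3, 0.1, 0.6, 0, 0],
  [0.3, 0.1, 0.6, 0, 0],
  [0.3, 0.1, 0.6, 0, 0],
])

```text
t: 12.65
eef_pos: [543.2, 258.4, 31.2]
tcp_rot: [-3.141, -0.002, 2.937]
ft_force: [-10.3, 1.0, 13.2]
opening: 0.373
grip_force: 30.0
```

```bash
python3 f.py
```

```text
12.65 [543.18 258.44  31.15] 168.28 V x,y 3.62 ft [-10.31   0.99  13.23] mom [ 0.27  1.83 -0.15] tool xy 10.295449705752509 -1.1246824823150563
```

>>> arm_command([
  [0.2, 0, 0, 0, 0],
  [0.2, 0, 0, 0, 0],
  [0.2, 0, 0, 0, 0],
  [0.2, 0, 0, 0, 0],
  [0.2, 0, 0, 0, 0],
])

```text
t: 13.15
eef_pos: [543.2, 258.4, 31.2]
tcp_rot: [-3.141, -0.001, 2.937]
ft_force: [-8.7, 1.0, 12.4]
opening: 0.373
grip_force: 30.0
```

```bash
python3 f.py; python3 -c "
from h import *
s=env.state(); f=s['ft_force']
if 9<f[2]<16 and abs(s['eef_pos'][2]-31.2)<1: print(env.job_done())"
```

```text
13.15 [543.2  258.44  31.18] 168.28 V x,y 3.64 ft [-8.69  1.04 12.43] mom [ 0.16  1.64 -0.1 ] tool xy 8.716272422185734 -0.7471909978578173
the job is handed in; nothing more can be done
None
```

I handed the job in at 13.15 s with the barrel lying in the V against the stop and still gripped: about 12 N down, 9 N on the stop and 1 N sideways at the wrist; no verdict came back.

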